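# Ready the glue carrier and send it to the press station

### The arm

A 6-joint arm with a two-finger parallel gripper is mounted at the origin on the work surface. World frame = base frame: x ahead of the robot, y to its left, z up, the work surface at z = 0. Lengths are in m, angles in degrees, forces in N, time in s.
With the tool pointing down it reaches from about 0.4 to 0.825 m from the base axis. Payload 7 kg.
Tool frame: the origin (TCP) lies midway between the tips of the shut fingers; the grasp point (between the pads) lies 19 mm behind it; z points along the fingers, y is the line along which they close (so a half turn about z gives the same grasp; the last joint's range is limited). The gripper opens to 88 mm and grips with 3 to 60 N. Pads are 19 mm wide; open, the fingers measure 130 mm over their backs; the gripper's body (78 mm by 193 mm) begins 47 mm behind the grasp point.
Start: joints at [80.105, 20.546, 0.682, 0, -70.136, -16.507], TCP at [0.3, 0.605, 0.227] pointing down, gripper open.
Joint ranges: [-176.03, 176.03], [-82.01, 121.73], [-58.28, 71.71], [-173.87, 95.51], [-174.79, -0.11], [-173.66, 173.66]. Speed limits (degrees/s): [136.94, 136.94, 172.46, 180, 180, 180].

### API

Orientations are given as a 3x3 rotation matrix whose columns are the frame's x, y, z axes.
In Python, from rig import robot gives the robot as it stands. Calls block until the motion is done:
- robot.goto(position, orientation): joint-space move of the TCP to a pose.
- robot.servo_line(position, ori=None, speed=0.15): straight line of the TCP; ori=None keeps the orientation; speed is the mean speed in m/s.
- robot.movej(angles): joint-space move.
- robot.move_gripper(opening): opening from 0.0 (shut) to 1.0 (fully open); the grip force is fixed at half the most; returns when the fingers have stopped.
- robot.dwell(seconds).
- robot.ik(position, orientation): joint angles nearest the present ones, or None.
- robot.grab_frame(name): name is "side" or "top"; returns (picture, depth): 384x512x3 uint8, red, green, blue; 384x512 float32, m along the optical axis (not along the pixel's ray), 0 where there is no reading.
- robot.camera_info(name): a dict with "vfov" (degrees; the focal length in pixels is half the picture's height over the tangent of half this angle, whatever the lens; pixels are square), "cx", "cy" (the principal point, pixels), "view" (4x4, takes a point from world to camera coordinates). Camera axes: x right, y down, z forward; pixel columns grow to the right and rows downward; lengths in m; the calibration is good to about 2 mm. A picture is of the moment at which its call begins. camera_info takes no time and is no camera call.
A pose or a line that the arm cannot do raises robot.Unreachable and nothing moves.
- robot.job_done(): hands the job in; it is judged then, once.
Readings, each from a call of its own:
- robot.read_t(): time.
- robot.read_qpos(): joint angles.
- robot.read_qvel(): joint speeds.
- robot.read_effort(): joint torques, N m.
- robot.read_position(): TCP position.
- robot.read_tcp_rot(): TCP orientation.
- robot.read_force(): force on the tool from outside, world axes, zero at the start.
- robot.read_ft_torque(): the same for the moment, N m.
- robot.read_grip_width(): opening from 0.0 (shut) to 1.0 (fully open).
- robot.read_finger_force(): force on a finger pad.
Only numpy, scipy, OpenCV 4.12 (cv2) and the standard library are available. Lean on these libraries where they do the work, as an engineer would, in place of code of your own. Each camera call takes 0.05 s, during which the arm holds its last target. There are 200 camera calls.

### The job

Get the glue carrier ready and send it to the press: with the bench brush, never with the fingers, sweep all wooden offcuts off the bare part of the bed into the catch box along its far edge, and stand every tipped glue bottle upright on the carrier's black rubber lane among its neighbours, nozzle up. Only when the bed is clear and all bottles stand, slide the carrier by hand along the bed fully home against the end stop, with all the bottles still standing on the lane. Put the brush back in its rest, bristles down, and leave the tin, the tape measure and the clamping block where they are.

Things in the scene. Friction and masses are not known exactly. Their poses are not given: they have to be found in the camera images.
- glue1: white wood glue bottle: square body 42 x 42 x 92 mm, orange nozzle on top, 24 mm thick, 128 mm tall in all, about 0.22 kg. Origin: centre of the square body (46 mm above its foot), z axis from foot to nozzle. At the start it lies tipped over across the carrier's lane, 80 mm from its neighbours (centres), nozzle over one side or the other (may be absent).
- glue2: white wood glue bottle: square body 42 x 42 x 92 mm, orange nozzle on top, 24 mm thick, 128 mm tall in all, about 0.22 kg. Origin: centre of the square body (46 mm above its foot), z axis from foot to nozzle. At the start it lies tipped over across the carrier's lane, 80 mm from its neighbours (centres), nozzle over one side or the other (may be absent).
- glue3: white wood glue bottle: square body 42 x 42 x 92 mm, orange nozzle on top, 24 mm thick, 128 mm tall in all, about 0.22 kg. Origin: centre of the square body (46 mm above its foot), z axis from foot to nozzle. At the start it lies tipped over across the carrier's lane, 80 mm from its neighbours (centres), nozzle over one side or the other (may be absent).
- glue4: white wood glue bottle: square body 42 x 42 x 92 mm, orange nozzle on top, 24 mm thick, 128 mm tall in all, about 0.22 kg. Origin: centre of the square body (46 mm above its foot), z axis from foot to nozzle. At the start it lies tipped over across the carrier's lane, 80 mm from its neighbours (centres), nozzle over one side or the other (may be absent).
- glue5: white wood glue bottle: square body 42 x 42 x 92 mm, orange nozzle on top, 24 mm thick, 128 mm tall in all, about 0.22 kg. Origin: centre of the square body (46 mm above its foot), z axis from foot to nozzle. At the start it stands in the lane.
- offcut1: wooden offcut, block 60 x 36 x 28 mm, about 50 g, lying on the bare part of the bed (may be absent). Origin: centre of its underside.
- offcut2: wooden offcut, L-shaped piece 60 x 53 x 26 mm, about 50 g, lying on the bare part of the bed (may be absent). Origin: centre of its underside.
- offcut3: wooden offcut, squat block 44 x 44 x 32 mm, about 50 g, lying on the bare part of the bed (may be absent). Origin: centre of its underside.
- offcut4: wooden offcut, piece 64 x 30 x 18 mm with a 30 mm wide, 14 mm high step in the middle, about 50 g, lying on the bare part of the bed (may be absent). Origin: centre of its underside.
- brush: bench brush standing on its bristles in its rest: bristles 32 x 118 x 45 mm high under a wooden back 36 x 122 x 20 mm, and on this an upright wooden grip 24 mm thick (along x), 76 mm long (along y), 50 mm high; 115 mm tall in all, 0.25 kg. The bristles are stiff. Origin: centre of the underside of the bristles; x across the brush (sweeping direction, either way), y along it, z up.
- rest: brush rest: fixed shallow steel tray, outside 64 (x) x 150 (y) x 18 mm high, walls and floor 5 mm thick, standing on the table left or right in front of the robot. Origin: centre of its underside.
- bed: fixed aluminium press bed, 160 mm (x) by 650 mm (y), its flat top 50 mm above the table. Origin: centre of its underside. At its -y end an end stop 15 mm thick and 35 mm high stands across the top, from y = -310 to -325 mm. The near (-x) edge is open; off the far (+x) edge, along the bare part, hangs the catch box.
- landing (a point): centre of the bare part of the bed's top onto which the carrier will come: 160 mm (x) by 210 mm (y), between the end stop (y = -105 mm from here) and the carrier's leading end (y = +105 mm). Axes as the bed's.
- catch (a point): centre of the inner floor of the catch box, an open steel scrap box against the bed's far (+x) edge, inside 110 mm (x) by 295 mm (y); its floor is 45 mm below the bed's top; the far wall rises 20 mm and the two end walls 15 mm above the bed's top, and there is no wall on the bed's side. Axes as the bed's.
- carrier (a joint): travel of the carrier along the bed, m: 0 at the loading station (start), grows as it slides to the bed's -y, 0.210 against the end stop (press station). It stays where it is left (about 3 N of friction) and weighs 1.5 kg.
- deck (a point): centre of the carrier's deck (upper face, 19 mm above the bed); moves with it, axes as the bed's. The carrier is a plywood tray 150 (x) by 420 mm (y); along its middle runs the lane, a black rubber strip 92 mm wide (x) and 408 mm long (y). A lip 10 mm high runs round its edge: inner faces at x = +-70 mm and y = +-205 mm, 5 mm thick.
- handle (a point): top centre of the carrier's upright black handle behind its trailing (+y) end: 60 (x) x 22 (y) mm, 85 mm high, 85 mm above the deck at its top, its centre 245 mm from the deck's centre along +y; the gap between the handle and the carrier's end is 24 mm, bridged low down by a steel bracket. Axes as the bed's.
- tin: bystander: can, 68 mm across, 75 mm tall, standing beside the robot with the brush rest on the robot's other side. Origin: centre of its underside.
- tape: bystander: tape measure 66 x 36 x 60 mm on the table beyond the bed. Origin: centre of its underside.
- clampblock: bystander: wooden clamping block 160 x 30 x 37 mm on the table beyond the bed. Origin: centre of its underside.

How it is judged (in metres and radians):
On the way, in this order (a step that is already met when the one before it is completed fails the run):
1. with the carrier still at the loading station, all offcuts lie in the catch box and all bottles stand upright on the lane (angle between each of glue1, glue2, glue3, glue4, glue5's own z axis and vertical below 0.12 rad and x of glue1 in the frame of deck between -0.026 and 0.026 m and y of glue1 in the frame of deck between -0.19 and 0.19 m and z of glue1 in the frame of deck between 0.038 and 0.054 m and x of glue2 in the frame of deck between -0.026 and 0.026 m and y of glue2 in the frame of deck between -0.19 and 0.19 m and z of glue2 in the frame of deck between 0.038 and 0.054 m and x of glue3 in the frame of deck between -0.026 and 0.026 m and y of glue3 in the frame of deck between -0.19 and 0.19 m and z of glue3 in the frame of deck between 0.038 and 0.054 m and x of glue4 in the frame of deck between -0.026 and 0.026 m and y of glue4 in the frame of deck between -0.19 and 0.19 m and z of glue4 in the frame of deck between 0.038 and 0.054 m and x of glue5 in the frame of deck between -0.026 and 0.026 m and y of glue5 in the frame of deck between -0.19 and 0.19 m and z of glue5 in the frame of deck between 0.038 and 0.054 m and (z of offcut1 in the frame of catch below 0.038 m or x of offcut1 in the frame of catch above -0.057 m) and x of offcut1 in the frame of catch between -0.075 and 0.075 m and y of offcut1 in the frame of catch between -0.156 and 0.156 m and z of each of offcut1, offcut2, offcut3, offcut4 in the frame of catch below 0.06 m and (z of offcut2 in the frame of catch below 0.038 m or x of offcut2 in the frame of catch above -0.057 m) and x of offcut2 in the frame of catch between -0.075 and 0.075 m and y of offcut2 in the frame of catch between -0.156 and 0.156 m and (z of offcut3 in the frame of catch below 0.038 m or x of offcut3 in the frame of catch above -0.057 m) and x of offcut3 in the frame of catch between -0.075 and 0.075 m and y of offcut3 in the frame of catch between -0.156 and 0.156 m and (z of offcut4 in the frame of catch below 0.038 m or x of offcut4 in the frame of catch above -0.057 m) and x of offcut4 in the frame of catch between -0.075 and 0.075 m and y of offcut4 in the frame of catch between -0.156 and 0.156 m and value of joint carrier below 0.03 m), for 0.2 s.
2. the carrier is fully home against the end stop (value of joint carrier above 0.204 m), for 0.2 s.
At the end, for the whole second after the job is handed in: carrier within 6 mm of the stop; every bottle upright (7 deg) on the deck, centre within 26 mm of the lane's middle line; all offcuts in the catch box; brush upright on the floor of its rest, centre within 25 mm; bystanders within 30 mm; all released, at rest (angle between each of glue1, glue2, glue3, glue4, glue5's own z axis and vertical below 0.12 rad and x of glue1 in the frame of deck between -0.026 and 0.026 m and y of glue1 in the frame of deck between -0.19 and 0.19 m and z of glue1 in the frame of deck between 0.038 and 0.054 m and x of glue2 in the frame of deck between -0.026 and 0.026 m and y of glue2 in the frame of deck between -0.19 and 0.19 m and z of glue2 in the frame of deck between 0.038 and 0.054 m and x of glue3 in the frame of deck between -0.026 and 0.026 m and y of glue3 in the frame of deck between -0.19 and 0.19 m and z of glue3 in the frame of deck between 0.038 and 0.054 m and x of glue4 in the frame of deck between -0.026 and 0.026 m and y of glue4 in the frame of deck between -0.19 and 0.19 m and z of glue4 in the frame of deck between 0.038 and 0.054 m and x of glue5 in the frame of deck between -0.026 and 0.026 m and y of glue5 in the frame of deck between -0.19 and 0.19 m and z of glue5 in the frame of deck between 0.038 and 0.054 m and (z of offcut1 in the frame of catch below 0.038 m or x of offcut1 in the frame of catch above -0.057 m) and x of offcut1 in the frame of catch between -0.075 and 0.075 m and y of offcut1 in the frame of catch between -0.156 and 0.156 m and z of each of offcut1, offcut2, offcut3, offcut4 in the frame of catch below 0.06 m and (z of offcut2 in the frame of catch below 0.038 m or x of offcut2 in the frame of catch above -0.057 m) and x of offcut2 in the frame of catch between -0.075 and 0.075 m and y of offcut2 in the frame of catch between -0.156 and 0.156 m and (z of offcut3 in the frame of catch below 0.038 m or x of offcut3 in the frame of catch above -0.057 m) and x of offcut3 in the frame of catch between -0.075 and 0.075 m and y of offcut3 in the frame of catch between -0.156 and 0.156 m and (z of offcut4 in the frame of catch below 0.038 m or x of offcut4 in the frame of catch above -0.057 m) and x of offcut4 in the frame of catch between -0.075 and 0.075 m and y of offcut4 in the frame of catch between -0.156 and 0.156 m and value of joint carrier above 0.204 m and linear speed of each of glue1, glue2, glue3, glue4, glue5, brush below 0.02 m/s and horizontal distance between brush and rest below 0.025 m and angle between brush's own z axis and vertical below 0.15 rad and height (world z) of brush below 0.015 m and distance of each of tin, tape, clampblock from where it was at the start of the episode below 0.03 m); the robot touches nothing.
It fails at once if the fingers press on an offcut (contact force between the fingers and offcut1 above 2 N or contact force between the fingers and offcut2 above 2 N or contact force between the fingers and offcut3 above 2 N or contact force between the fingers and offcut4 above 2 N).
It fails at once if a bystander is moved more than 30 mm (distance of any of tin, tape, clampblock from where it was at the start of the episode above 0.03 m).
Of glue1, glue2, glue3, glue4 only 3 to 4 are there at a start; the rules pass over those that are not, and their reading is None.
Of offcut1, offcut2, offcut3, offcut4 only 2 to 4 are there at a start; the rules pass over those that are not, and their reading is None.
At some moment in a run one of offcut1, offcut2, offcut3, offcut4 may be knocked a few centimetres aside while the robot is not near it.
Once in a run the grip may slacken for a moment while it holds something.
It also fails if it takes over 208 s, if anything falls off the work surface, if the arm or the gripper's body presses on something with over 40 N, if the wrist force passes 120 N, or if a joint passes its speed limit or range.

## Working session

There is one attempt and no reset: what is moved stays moved. The work goes in short steps, each a Python script; the robot and the scene stay as the last script left them, time stands still between calls to the robot, and variables do not carry over. Pictures are saved under pics/ and viewed, at most 14 in all, crops included, and the job is handed in when it is done.

```bash
ls; mkdir -p pics
python3 - <<'E'
from rig import robot
import cv2,numpy as np
for n in("top","side"):
    p,d=robot.grab_frame(n); cv2.imwrite(f"pics/{n}0.png",p[:,:,::-1]); np.save(f"{n}0.npy",d)
    c=robot.camera_info(n); print(n,c)
print(robot.read_t(), robot.read_tcp_rot())
E
```

```text
pics
top {'vfov': 47.727954688916654, 'cx': 257.3332026357404, 'cy': 191.37629676982002, 'view': array([[ 0.01658824, -0.9997995 ,  0.01121561,  0.02643142],
       [-0.99585782, -0.01752369, -0.08921952,  0.52798309],
       [ 0.08939817, -0.00968916, -0.99594884,  1.31673294],
       [ 0.        ,  0.        ,  0.        ,  1.        ]])}
side {'vfov': 42.00503594473368, 'cx': 262.20608691023074, 'cy': 190.37696177128947, 'view': array([[ 0.97612034, -0.21711551, -0.00706626, -0.50364973],
       [-0.12698835, -0.54392551, -0.82946911,  0.2054652 ],
       [ 0.17624709,  0.810559  , -0.55850789,  1.19195049],
       [ 0.        ,  0.        ,  0.        ,  1.        ]])}
0.1 [[ 8.95649156e-01 -4.44760928e-01 -5.53098841e-04]
 [-4.44761260e-01 -8.95648150e-01 -1.34640574e-03]
 [ 1.03446715e-04  1.45190411e-03 -9.99998941e-01]]
```

View pics/top0.png

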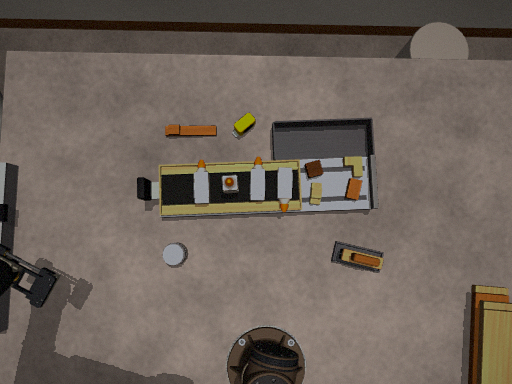

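View pics/side0.png

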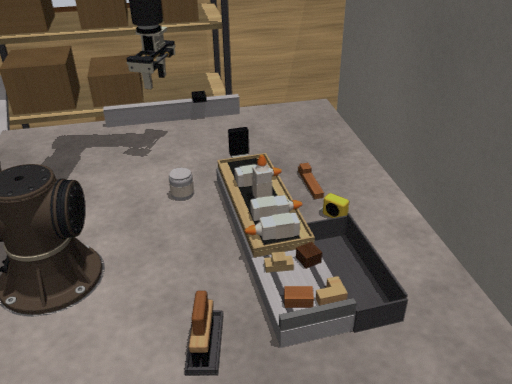

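Top view: three tipped bottles at cols 202 and 258 (nozzles up, +x) and 285 (nozzle down, -x). One bottle stands at col 230. There are four offcuts around (314,168), (353,163), (316,193) and (354,188), with the brush at (360,258). Next I'll measure them from both depth maps.

```bash
cat > h.py <<'E'
from rig import robot
import cv2,numpy as np
def cloud(n):
    p,d=robot.grab_frame(n); c=robot.camera_info(n)
    f=192/np.tan(np.radians(c["vfov"]/2))
    v,u=np.mgrid[:384,:512]
    P=np.stack([(u-c["cx"])/f*d,(v-c["cy"])/f*d,d],-1)
    V=c["view"]; W=(P-V[:3,3])@V[:3,:3]
    W[d<=0]=np.nan
    return p,W
def rect(pts): return cv2.minAreaRect(pts.astype(np.float32)*1000)
E
cat > m1.py <<'E'
from h import *
for n in("top","side"):
    p,W=cloud(n); np.savez(n+"1.npz",p=p,W=W)
    hsv=cv2.cvtColor(p,cv2.COLOR_RGB2HSV).astype(int)
    X,Y,Z=W[...,0],W[...,1],W[...,2]
    print("==",n, "table z",np.nanmedian(Z[(X>.4)&(X<.45)&(Y>0)&(Y<.15)]))
    def comps(mask,mn=15,t=""):
        k,l=cv2.connectedComponents(mask.astype(np.uint8),connectivity=4)
        for i in range(1,k):
            m=l==i
            if m.sum()<mn: continue
            q=W[m]; r=rect(q[:,:2]); vv,uu=np.nonzero(m)
            print(t,m.sum(),"px",uu.mean().round(),vv.mean().round(),"c",np.round(r[0],0),"sz",np.round(r[1],0),"ang",round(r[2],1),"zmed %.3f max %.3f"%(np.median(q[:,2]),np.percentile(q[:,2],98)))
    roi=(X>.25)&(X<.95)&(Y>-.45)&(Y<.45)
    comps(roi&(Z>.004),40,"all")
    comps(roi&(Z>.092),15,"tall")
    comps(roi&(X>.5)&(Z>.058)&(Z<.1)&(Y<.0),15,"off")
    comps(roi&(hsv[...,1]>150)&(hsv[...,0]<16)&(hsv[...,2]>150),6,"orange")
    comps(roi&(X>.5)&(hsv[...,1]<40)&(hsv[...,2]>150)&(Z>.08),20,"white")
E
python3 m1.py
```

```text
== top table z 0.00015107836479541866
all 346 px 243.0 125.0 c [737.  87.] sz [54. 78.] ang 30.7 zmed 0.057 max 0.065
all 14811 px 274.0 177.0 c [604.  37.] sz [299. 761.] ang 3.6 zmed 0.069 max 0.154
all 540 px 190.0 130.0 c [719. 248.] sz [ 36. 160.] ang 1.6 zmed 0.021 max 0.040
all 960 px 358.0 257.0 c [ 332. -280.] sz [161.  74.] ang 80.4 zmed 0.066 max 0.122
all 482 px 175.0 254.0 c [332. 280.] sz [70. 68.] ang 14.9 zmed 0.074 max 0.080
tall 538 px 257.0 182.0 c [559.  38.] sz [128.  41.] ang 0.9 zmed 0.110 max 0.115
tall 565 px 201.0 185.0 c [547. 200.] sz [128.  42.] ang 2.8 zmed 0.110 max 0.116
tall 564 px 285.0 186.0 c [529. -43.] sz [128.  43.] ang 0.1 zmed 0.110 max 0.116
tall 269 px 230.0 184.0 c [538. 114.] sz [43. 42.] ang 5.2 zmed 0.162 max 0.199
tall 280 px 143.0 188.0 c [521. 361.] sz [61. 22.] ang 3.3 zmed 0.151 max 0.159
tall 232 px 366.0 259.0 c [ 330. -276.] sz [74. 23.] ang 77.0 zmed 0.119 max 0.124
off 1532 px 316.0 163.0 c [ 626. -159.] sz [254. 317.] ang 0.8 zmed 0.071 max 0.088
off 281 px 355.0 165.0 c [ 603. -250.] sz [60. 53.] ang 4.4 zmed 0.076 max 0.081

[... 1804 characters left out ...]
 [256. 321.] ang 1.7 zmed 0.073 max 0.093
off 561 px 299.0 295.0 c [ 538. -254.] sz [41. 60.] ang 77.8 zmed 0.076 max 0.080
orange 27 px 262.0 159.0 c [541. 110.] sz [13. 10.] ang 77.3 zmed 0.190 max 0.199
orange 25 px 277.0 170.0 c [603. 195.] sz [20. 12.] ang 25.2 zmed 0.097 max 0.102
orange 36 px 297.0 203.0 c [614.  31.] sz [23. 16.] ang 9.0 zmed 0.097 max 0.102
orange 47 px 250.0 229.0 c [481. -30.] sz [50. 21.] ang 79.1 zmed 0.096 max 0.102
white 201 px 255.0 169.0 c [531. 155.] sz [129.  89.] ang 74.8 zmed 0.156 max 0.170
white 346 px 271.0 201.0 c [551.  36.] sz [ 46. 102.] ang 89.2 zmed 0.110 max 0.114
white 399 px 279.0 219.0 c [548. -27.] sz [81. 88.] ang 89.6 zmed 0.110 max 0.113
```

```bash
cat >> h.py <<'E'
def R(a,tilt=0):
    """tool closing line (y) at world angle a deg; tool z tilted from down by tilt deg along +(horizontal normal), about closing line"""
    a=np.radians(a);t=np.radians(tilt)
    y=np.array([np.cos(a),np.sin(a),0]); n=np.array([np.sin(a),-np.cos(a),0]) # for a=90: n=+x
    z=np.sin(t)*n-np.cos(t)*np.array([0,0,1]); return np.stack([np.cross(y,z),y,z],1)
def best(p,rots):
    q0=np.array(robot.read_qpos()); c=[]
    for r in rots:
        q=robot.ik(p,r)
        if q is not None: c.append((np.abs(np.array(q)-q0).max(),r))
    return min(c,key=lambda t:t[0])[1] if c else None
E
python3 - <<'E'
from h import *
for n in("top","side"):
    f=np.load(n+"1.npz"); W=f["W"];p=f["p"]; X,Y,Z=W[...,0],W[...,1],W[...,2]
    hsv=cv2.cvtColor(p,cv2.COLOR_RGB2HSV).astype(int)
    m=(X>.42)&(X<.66)&(Y>-.125)&(Y<.34)&(Z>.055)&(Z<.09)&(hsv[...,1]>60)&(hsv[...,0]>15)&(hsv[...,0]<32)
    k,l,s,_=cv2.connectedComponentsWithStats(m.astype(np.uint8)); i=1+np.argmax(s[1:,4]); m=l==i
    print(n,"carrier",rect(W[m][:,:2]),np.median(Z[m]))
    m=(X>.4)&(X<.66)&(Y<-.11)&(Y>-.31)&(abs(Z-.05)<.006)
    print("bed bare z",np.median(Z[m]),rect(W[m][:,:2]))
    m=(X>.60)&(X<.85)&(Y<.05)&(Y>-.35)&(Z<.075)&(Z>.003)&(hsv[...,2]<110)
    k,l,s,_=cv2.connectedComponentsWithStats(m.astype(np.uint8)); i=1+np.argmax(s[1:,4]); m=l==i
    print("box",rect(W[m][:,:2]),np.percentile(Z[m],[5,50,98]))
yaw=3.4
for nm,p,s in(("b200",(.548,.200),1),("b38",(.556,.037),1),("b-43",(.538,-.043),-1)):
  for lift in(0,.1):
    for t in(-45,45):
      # +s n toward nozzle; start tilt -45*s
      for a in(yaw+90,yaw-90):
        sg=1 if a>0 else -1
        q=robot.ik([p[0]+.028*s,p[1],.085+lift],R(a,t*sg))
        print(nm,lift,t,a,None if q is None else np.round(q))
E
```

```text
top carrier ((533.0887451171875, 149.32083129882812), (150.4474639892578, 357.6411437988281), 3.310819387435913) 0.07029024552185517
bed bare z 0.050227528253245904 ((553.6005859375, -205.76596069335938), (160.48233032226562, 196.71827697753906), 3.248779535293579)
box ((685.9581298828125, -161.72802734375), (172.6250457763672, 319.15606689453125), 0.5892292857170105) [0.00347618 0.00730926 0.07303013]
side carrier ((534.9442749023438, 158.2888946533203), (151.9954071044922, 342.4417419433594), 3.154283046722412) 0.0692826897929178
bed bare z 0.049513115555093516 ((555.1942138671875, -205.61074829101562), (161.98097229003906, 197.00189208984375), 3.034127950668335)
box ((676.7951049804688, -135.7881622314453), (158.12527465820312, 369.4659423828125), 0.7743682265281677) [0.00353062 0.0251418  0.07352382]
b200 0 -45 93.4 [  27.   49.   24.  -17. -107. -112.]
b200 0 -45 -86.6 [  27.   49.   24.  -17. -107.   68.]
b200 0 45 93.4 [  -1.   13.  -52. -171.  -20.   85.]
b200 0 45 -86.6 [  -1.   13.  -52. -171.  -20.  -95.]
b200 0.1 -45 93.4 [  26.   44.   29.  -18. -116. -115.]
b200 0.1 -45 -86.6 [  26.   44.   29.  -18. -116.   65.]
b200 0.1 45 93.4 None
b200 0.1 45 -86.6 None
b38 0 -45 93.4 [  16.   47.   18.   -9. -105. -102.]
b38 0 -45 -86.6 [  16.   47.   18.   -9. -105.   78.]
b38 0 45 93.4 None
b38 0 45 -86.6 None
b38 0.1 -45 93.4 [  16.   43.   23.  -10. -114. -103.]
b38 0.1 -45 -86.6 [  16.   43.   23.  -10. -114.   77.]
b38 0.1 45 93.4 None
b38 0.1 45 -86.6 None
b-43 0 -45 93.4 [ 12.  41.   4.  -6. -97. -97.]
b-43 0 -45 -86.6 [ 12.  41.   4.  -6. -97.  83.]
b-43 0 45 93.4 None
b-43 0 45 -86.6 None
b-43 0.1 -45 93.4 [  12.   36.    8.   -6. -107.  -98.]
b-43 0.1 -45 -86.6 [  12.   36.    8.   -6. -107.   82.]
b-43 0.1 45 93.4 None
b-43 0.1 45 -86.6 None
```

Run:
```python
from h import *
yaw=3.3
for x in(.5,.53,.56,.59):
  for z in(.085,.13,.23):
    for y in(.2,-.04):
      out=[]
      for t in range(-90,61,10):
        ok=''
        for a in(yaw+90,yaw-90):
          q=robot.ik([x,y,z],R(a,t if a>0 else -t)) 
          if q is not None: ok+='+' if a>0 else '-'
        if ok: out.append(f"{t}{ok}")
      print(x,y,z,*out)
```

```text
0.5 0.2 0.085 -90+- -80+- -70+- -60+- -50+- -40+- -30+- -20+- -10+- 0+- 10+- 40+-
0.5 -0.04 0.085 -90+- -80+- -70+- -60+- -50+- -40+- -30+- -20+- -10+- 0+- 10+- 20+- 50+- 60+-
0.5 0.2 0.13 -90+- -80+- -70+- -60+- -50+- -40+- -30+- -20+- -10+- 0+- 10+- 20+-
0.5 -0.04 0.13 -90+- -80+- -70+- -60+- -50+- -40+- -30+- -20+- -10+- 0+- 10+- 20+- 60+-
0.5 0.2 0.23 -90+- -80+- -70+- -60+- -50+- -40+- -30+- -20+- -10+- 0+- 10+- 20+- 30- 60+-
0.5 -0.04 0.23 -90+- -80+- -70+- -60+- -50+- -40+- -30+- -20+- -10+- 0+- 10+- 20+- 30+-
0.53 0.2 0.085 -90+- -80+- -70+- -60+- -50+- -40+- -30+- -20+- -10+- 0+- 10+- 20- 40+-
0.53 -0.04 0.085 -90+- -80+- -70+- -60+- -50+- -40+- -30+- -20+- -10+- 0+- 10+- 20+- 50+- 60+-
0.53 0.2 0.13 -90+- -80+- -70+- -60+- -50+- -40+- -30+- -20+- -10+- 0+- 10+- 20+- 50+-
0.53 -0.04 0.13 -90+- -80+- -70+- -60+- -50+- -40+- -30+- -20+- -10+- 0+- 10+- 20+- 60+-
0.53 0.2 0.23 -90+- -80+- -70+- -60+- -50+- -40+- -30+- -20+- -10+- 0+- 10+- 20+- 30+- 60+-
0.53 -0.04 0.23 -90+- -80+- -70+- -60+- -50+- -40+- -30+- -20+- -10+- 0+- 10+- 20+- 30+-
0.56 0.2 0.085 -90+- -80+- -70+- -60+-
[... 341 characters left out ...]
-80+- -70+- -60+- -50+- -40+- -30+- -20+- -10+- 0+- 10+- 20+- 30+- 60+-
0.56 -0.04 0.23 -90+- -80+- -70+- -60+- -50+- -40+- -30+- -20+- -10+- 0+- 10+- 20+- 30+-
0.59 0.2 0.085 -90+- -80+- -70+- -60+- -50+- -40+- -30+- -20+- -10+- 0+- 10+- 20+- 50+-
0.59 -0.04 0.085 -90+- -80+- -70+- -60+- -50+- -40+- -30+- -20+- -10+- 0+- 10+- 20+- 50+- 60+-
0.59 0.2 0.13 -90+- -80+- -70+- -60+- -50+- -40+- -30+- -20+- -10+- 0+- 10+- 20+- 50+-
0.59 -0.04 0.13 -90+- -80+- -70+- -60+- -50+- -40+- -30+- -20+- -10+- 0+- 10+- 20+- 60+-
0.59 0.2 0.23 -90+- -80+- -70+- -60+- -50+- -40+- -30+- -20+- -10+- 0+- 10+- 20+- 30+- 60+-
0.59 -0.04 0.23 -90+- -80+- -70+- -60+- -50+- -40+- -30+- -20+- -10+- 0+- 10+- 20+- 30+-
```

```bash
cat >> h.py <<'E'
YAW=3.2
bx=np.array([np.cos(np.radians(YAW)),np.sin(np.radians(YAW)),0]); by=np.array([-bx[1],bx[0],0])
DECK=np.array([.5365,.114,.069]); LAND=DECK-.315*by; LAND[2]=.05
E
python3 - <<'E'
from h import *
W=np.load("top1.npz")["W"]; q=(W-LAND); u=q@bx; v=q@by
m=(abs(u)<.06)&(v<-.08)&(v>-.15)&(q[...,2]>.025); print("stop v",np.percentile(v[m],[2,50,98]))
m=(abs(u)<.06)&(v>.07)&(v<.14)&(q[...,2]>.015)&(q[...,2]<.04); print("carrier end v",np.percentile(v[m],[2,50]))
m=(abs(v)<.05)&(u>.08)&(u<.25)&(q[...,2]>.012);print("far wall u",np.percentile(u[m],[2,50,98]))
m=(u>.1)&(u<.17)&(abs(v)<.25)&(q[...,2]>.005)&(q[...,2]<.03);print("end walls v",np.percentile(v[m],[2,20,80,98]))
c=np.array([.3305,-.2785])
r=best([*c,.2],[R(-13),R(167)]); robot.goto([*c,.2],r); print(robot.read_qpos(),robot.read_t())
robot.servo_line([*c,.077],speed=.1); robot.move_gripper(0.0)
print("w",robot.read_grip_width()*88,robot.read_finger_force())
robot.servo_line([*c,.25],speed=.15); print(robot.read_grip_width()*88,robot.read_t())
for n in("top","side"):
    p,_=robot.grab_frame(n); cv2.imwrite(f"pics/{n}2.png",p[:,:,::-1])
E
python3 -c "
import cv2,numpy as np
a=cv2.imread('pics/top2.png')[110:300,250:440];b=cv2.imread('pics/side2.png')[150:384,120:410]
cv2.imwrite('pics/c2.png',np.hstack([cv2.resize(a,(400,400)),cv2.resize(b,(400,400))]))"
```

```text
stop v [-0.11573528 -0.10688064 -0.10031126]
carrier end v [0.07067263 0.11402453]
far wall u [0.18729917 0.18972417 0.19377407]
end walls v [-0.12148228 -0.11839123  0.18168597  0.18401775]
[-1.37221270e+01 -1.84846194e+00 -3.04698893e+01 -1.64331437e-03
 -6.13806840e+01  7.70879584e-01] 3.3
w 24.353154395219114 29.998478293418884
23.84397134910826 7.0
```

View pics/c2.png

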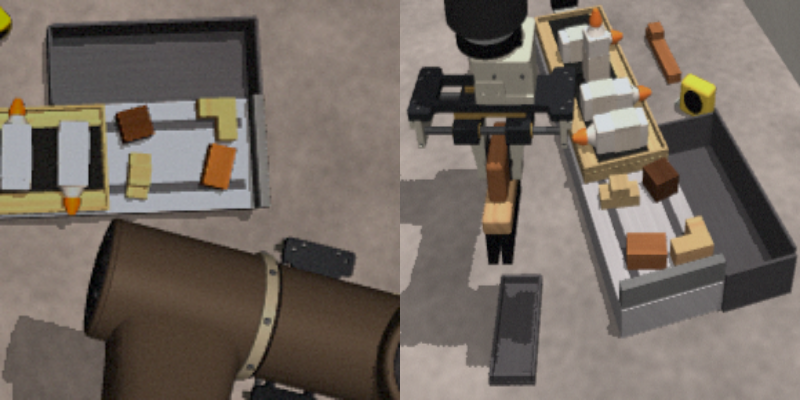

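The brush is held upright, and the rest is clear. The four offcuts are unchanged. I'll sweep in two strokes.

```bash
cat > sweep.py <<'E'
from h import *
import sys
def sweep(v,u0=-.118,u1=.10,z=.1245):
    r=R(YAW)
    P=lambda u,z:[*(LAND+u*bx+v*by)[:2],z]
    robot.goto(P(u0,.24),r); robot.servo_line(P(u0,z),r,speed=.15)
    robot.servo_line(P(.06,z),r,speed=.10); robot.servo_line(P(u1,z),r,speed=.07)
    print("w",robot.read_grip_width()*88,"F",np.round(robot.read_force(),1))
    robot.servo_line(P(u1-.03,z),r,speed=.15); robot.servo_line(P(u1-.03,.24),r,speed=.2)
for v in map(float,sys.argv[1].split(",")): sweep(v)
P=LAND-.15*bx-.08*by; robot.goto([.33,-.25,.3],R(-13)); print(robot.read_t())
for n in("top","side"):
    p,W=cloud(n); cv2.imwrite(f"pics/{n}_{sys.argv[2]}.png",p[:,:,::-1])
    q=W-LAND;u=q@bx;vv=q@by; m=(abs(u)<.085)&(abs(vv)<.09)&(q[...,2]>.012)&(q[...,2]<.06); print(n,"on bed px",m.sum())
a=cv2.imread(f'pics/top_{sys.argv[2]}.png')[110:300,250:440];b=cv2.imread(f'pics/side_{sys.argv[2]}.png')[150:384,120:410]
cv2.imwrite(f'pics/c_{sys.argv[2]}.png',np.hstack([cv2.resize(a,(400,400)),cv2.resize(b,(400,400))]))
E
python3 sweep.py -0.036,0.038 s1
```

```text
w 24.037163193246876 F [-0.3  0.4 -3.1]Traceback (most recent call last):
  File "sweep.py", line 10, in <module>
    for v in map(float,sys.argv[1].split(",")): sweep(v)
                                                ~~~~~^^^
  File "sweep.py", line 6, in sweep
    robot.goto(P(u0,.24),r); robot.servo_line(P(u0,z),r,speed=.15)
    ~~~~~~~~~~^^^^^^^^^^^^^
rig.Unreachable: the arm cannot take that pose within its joint ranges
```

Run:
```python
from h import *
for u in(-.118,-.11,-.1):
  for z in(.1245,.18,.2,.22,.24):
    p=[*(LAND+u*bx+.038*by)[:2],z]; print(u,z,[robot.ik(p,R(a)) is not None for a in(YAW,YAW+180)],p[:2])
print(robot.read_position(),robot.read_qpos())
```

```text
-0.118 0.1245 [False, True] [np.float64(0.4341465467096326), np.float64(-0.1691550292676021)]
-0.118 0.18 [False, True] [np.float64(0.4341465467096326), np.float64(-0.1691550292676021)]
-0.118 0.2 [False, True] [np.float64(0.4341465467096326), np.float64(-0.1691550292676021)]
-0.118 0.22 [False, True] [np.float64(0.4341465467096326), np.float64(-0.1691550292676021)]
-0.118 0.24 [False, True] [np.float64(0.4341465467096326), np.float64(-0.1691550292676021)]
-0.11 0.1245 [False, True] [np.float64(0.4421340728230885), np.float64(-0.1687084572276568)]
-0.11 0.18 [False, True] [np.float64(0.4421340728230885), np.float64(-0.1687084572276568)]
-0.11 0.2 [False, True] [np.float64(0.4421340728230885), np.float64(-0.1687084572276568)]
-0.11 0.22 [False, True] [np.float64(0.4421340728230885), np.float64(-0.1687084572276568)]
-0.11 0.24 [False, True] [np.float64(0.4421340728230885), np.float64(-0.1687084572276568)]
-0.1 0.1245 [False, True] [np.float64(0.45211848046490827), np.float64(-0.16815024217772515)]
-0.1 0.18 [False, True] [np.float64(0.45211848046490827), np.float64(-0.16815024217772515)]
-0.1 0.2 [False, True] [np.float64(0.45211848046490827), np.float64(-0.16815024217772515)]
-0.1 0.22 [False, True] [np.float64(0.45211848046490827), np.float64(-0.16815024217772515)]
-0.1 0.24 [False, True] [np.float64(0.45211848046490827), np.float64(-0.16815024217772515)]
[ 0.62552129 -0.23213244  0.23864886] [-3.68010293e+00  1.94952155e+01  7.38522875e-01 -4.73090083e-02
 -7.13294427e+01 -1.73112780e+02]
```

```bash
sed -i 's/r=R(YAW)/r=R(YAW+180)/; s/R(-13))/R(167))/' sweep.py; python3 sweep.py 0.038 s1
```

```text
w 24.13253722139506 F [ 0.5  0.3 -2.4]
22.675
top on bed px 0
side on bed px 0
```

View pics/c_s1.png

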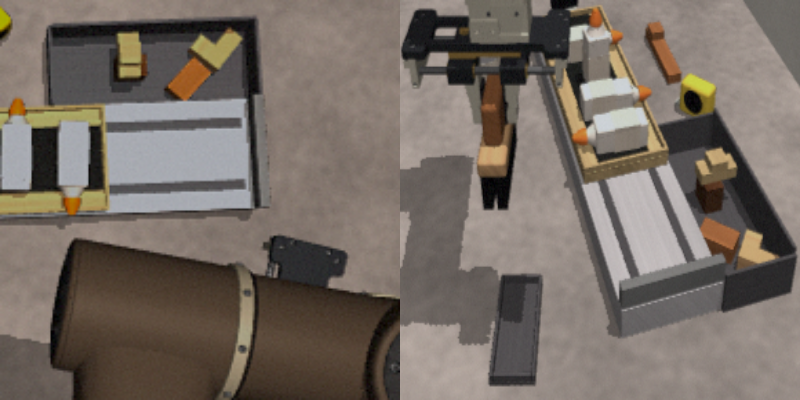

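The bed is clear. All four offcuts are in the box, with the stepped piece resting on the squat block. I'll return the brush, then set up the nozzle -x bottle.

```bash
cat > bottle.py <<'E'
from h import *
def pick_place(x,y,s,t0,yaw_b=YAW,spin=False,ytgt=None,h=.028,gz=.095,dry=False):
    """bottle body centre (x,y), nozzle along s*bed x; tool leans to nozzle side by t0"""
    b=np.radians(yaw_b); ax=np.array([np.cos(b),np.sin(b),0])*s
    v=(np.array([x,y,0])-DECK)@by if ytgt is None else ytgt
    C=np.array([x,y,.090]); G=C+h*ax; G[2]=gz; off=gz-.090
    tp=DECK+v*by; tp[2]=.069+.046   # target body centre
    cand=[]
    for a in(90,-90):
        sg=1 if a>0 else -1
        Rs=R(YAW+a,-s*t0*sg)
        if spin: Re=Rs@np.diag([-1,-1,1.])
        else: Re=R(YAW+a,s*(90-t0)*sg)
        # bottle frame in tool: axis & up
        M=Rs.T@np.stack([ax,[0,0,1]],1)
        axe=Re@M[:,0]; upe=Re@M[:,1]
        assert axe[2]>.99,axe
        Ge=tp+h*axe+off*upe+[0,0,.0015]
        A=G-0*.1; T=lambda g,r:g+.019*r[:,2]
        up=np.array([0,0,.11])
        wp=[(T(G,Rs)-.09*Rs[:,2],Rs),(T(G,Rs),Rs),(T(G,Rs)+up,Rs),(T(Ge,Re)+up,Re),(T(Ge,Re),Re),(T(Ge,Re)-.10*Re[:,2],Re)]
        qs=[robot.ik(p,r) for p,r in wp]
        if any(q is None for q in qs): print("a",a,[q is not None for q in qs]); continue
        q0=np.array(robot.read_qpos()); cand.append((np.abs(np.diff(np.array([q0]+qs),axis=0)).max(0).sum(),wp,np.round(qs)))
    _,wp,qs=min(cand,key=lambda c:c[0]); print(qs)
    if dry: return
    robot.move_gripper(62/88)
    robot.goto(*wp[0]); robot.servo_line(*wp[1],speed=.08)
    robot.move_gripper(0); print("w",robot.read_grip_width()*88)
    robot.servo_line(*wp[2],speed=.12)
    robot.goto(*wp[3]); print("w",robot.read_grip_width()*88,"F",np.round(robot.read_force(),1))
    robot.servo_line(wp[4][0]+[0,0,.02],wp[4][1],speed=.12); robot.servo_line(*wp[4],speed=.03)
    print("F",np.round(robot.read_force(),1)); robot.move_gripper(62/88); robot.dwell(.2)
    robot.servo_line(*wp[5],speed=.1)
    if wp[5][0][2]<.25: robot.servo_line([*wp[5][0][:2],.25],wp[5][1],speed=.2)
    print("t",robot.read_t())
def look(name,crop=(140,230,130,320)):
    p,W=cloud("top"); ps,_=cloud("side")
    a=p[crop[0]:crop[1],crop[2]:crop[3]]; b=ps[120:260,200:340]
    im=np.hstack([cv2.resize(a,(500,240)),cv2.resize(b,(240,240))]); cv2.imwrite(f"pics/{name}.png",im[:,:,::-1])
    q=W-DECK;u=q@bx;v=q@by; m=(abs(u)<.09)&(abs(v)<.21)&(q[...,2]>.082)&(q[...,2]<.2)
    k,l=cv2.connectedComponents(m.astype(np.uint8))
    for i in range(1,k):
        mm=l==i
        if mm.sum()>30: print("tall u,v",np.round(rect(np.stack([u[mm],v[mm]],1))[0]),np.round(rect(np.stack([u[mm],v[mm]],1))[1]),mm.sum())
E
python3 - <<'E'
from h import *
c=[.3305,-.2785]
robot.servo_line([*c,.2],R(167)); robot.servo_line([*c,.0775],speed=.08); print(robot.read_force())
robot.move_gripper(62/88); robot.servo_line([*c,.25],speed=.2); print(robot.read_t())
from bottle import *
pick_place(.5465,-.043,-1,20,yaw_b=0.5+2,dry=True)
pick_place(.530,.198,1,45,spin=True,dry=True)
pick_place(.5415,.037,1,45,spin=True,dry=True)
E
```

```text
[ 0.43015518  0.50168202 -2.63036358]
27.1417
[[  22.   -5.  -48.   13.  -29.   61.]
 [  17.    6.  -56.   29.  -10.   48.]
 [  21.   -3.  -41.   11.  -33.   64.]
 [  11.   49.   26.  -10. -136.   80.]
 [  11.   55.   22.   -9. -127.   82.]
 [  10.   62.   44.  -10. -141.   80.]]
[[  26.   49.   33.  -17. -116. -114.]
 [  27.   46.   19.  -17. -104. -112.]
 [  27.   41.   24.  -18. -114. -115.]
 [  28.   37.   23.  -19. -117.   63.]
 [  28.   42.   17.  -18. -107.   67.]
 [  26.   45.   34.  -18. -120.   64.]]
[[  16.   48.   27.  -10. -114. -103.]
 [  17.   45.   13.  -10. -102. -102.]
 [  17.   40.   18.  -10. -112. -104.]
 [  17.   36.   17.  -11. -115.   75.]
 [  17.   41.   11.  -10. -104.   77.]
 [  16.   44.   27.  -10. -117.   76.]]
```

Run:
```python
from bottle import *
pick_place(.5465,-.043,-1,15)
robot.goto([.45,-.25,.3],R(YAW+90)); look("b1")
```

```text
[[  21.   -2.  -41.    7.  -37.   67.]
 [  19.    8.  -46.   11.  -22.   64.]
 [  20.   -1.  -36.    6.  -41.   69.]
 [  11.   51.   27.  -11. -140.   80.]
 [  11.   58.   24.  -10. -131.   82.]
 [  10.   66.   47.  -12. -146.   79.]]
w 42.663520585402615
w 42.66572183805628 F [-0.2  0.2 -1.1]
F [ 0.7 -1.4  5. ]
t 37.0667
tall u,v [3. 0.] [42. 42.] 228
```

View pics/b1.png

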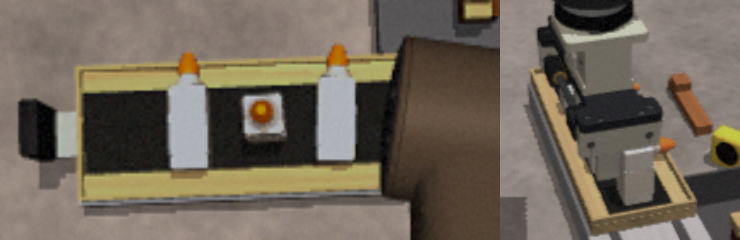

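Bottle 1 stands at the lane's leading end. Next are the other two, with a high approach waypoint.

```bash
sed -i 's/    robot.goto(\*wp\[0\]);/    robot.goto(wp[0][0]+[0,0,.13],wp[0][1]); robot.servo_line(*wp[0],speed=.2);/' bottle.py
python3 - <<'E'
from bottle import *
pick_place(.5415,.037,1,45,spin=True)
robot.goto([.35,-.27,.3],R(YAW+90)); look("b2")
E
```

```text
[[  16.   48.   27.  -10. -114. -103.]
 [  17.   45.   13.  -10. -102. -102.]
 [  17.   40.   18.  -10. -112. -104.]
 [  17.   36.   17.  -11. -115.   75.]
 [  17.   41.   11.  -10. -104.   77.]
 [  16.   44.   27.  -10. -117.   76.]]
w 42.13197425424633
w 42.01598031132699 F [ 0.4  0.5 -1.7]
F [-0.2  0.  -1.4]
t 51.3
tall u,v [2. 0.] [42. 42.] 226
tall u,v [ -2. -76.] [42. 42.] 224
tall u,v [  -1. -159.] [40. 43.] 223
```

View pics/b2.png

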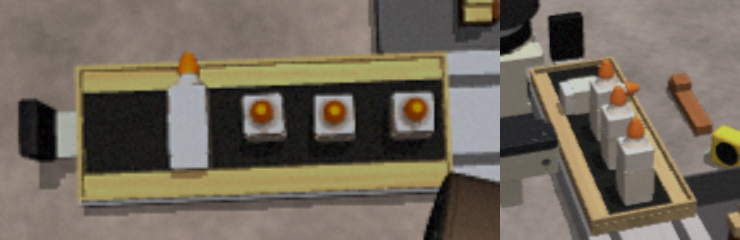

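Three bottles now stand, at v = 0, -76 and -159 mm. The last one to lift lies at x≈188 in the crop.

Run:
```python
from bottle import *
pick_place(.530,.199,1,45,spin=True)
robot.goto([.35,-.27,.3],R(YAW+90)); look("b3",(100,230,130,390))
p,W=cloud("top"); q=W-LAND;u=q@bx;v=q@by
m=(abs(u)<.085)&(abs(v)<.09)&(q[...,2]>.012)&(q[...,2]<.06); print("on bed",m.sum())
q=W-DECK;u=q@bx;v=q@by; m=(v>.22)&(v<.27)&(abs(u)<.05)&(q[...,2]>.07); print("handle",u[m].mean(),v[m].mean(),rect(W[m][:,:2]))
```

```text
[[  26.   49.   33.  -17. -116. -114.]
 [  27.   46.   19.  -17. -104. -112.]
 [  27.   41.   24.  -18. -114. -115.]
 [  28.   37.   24.  -19. -117.   63.]
 [  28.   42.   17.  -18. -107.   67.]
 [  26.   45.   34.  -18. -120.   64.]]
w 42.133422893356816
w 42.083120810499246 F [ 0.7  0.4 -2.5]
F [ 0.8  0.3 -1.8]
t 66.1167
tall u,v [3. 0.] [42. 43.] 229
tall u,v [ -2. -76.] [42. 42.] 225
tall u,v [  -1. -159.] [39. 43.] 225
tall u,v [-1. 86.] [42. 40.] 231
on bed 0
handle -0.002340377404848508 0.2469253195681538 ((521.0654907226562, 361.467041015625), (59.28327178955078, 23.660619735717773), 3.042335271835327)
```

View pics/b3.png

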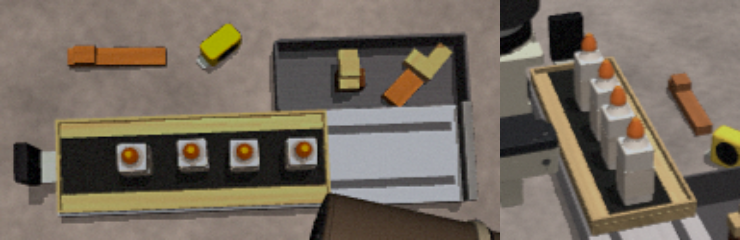

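All bottles stand and the bed is clear. I'll grip the handle and slide the carrier home.

Run:
```python
from h import *
H=np.array([.5215,.3595,.109])
up=[*H[:2],.26]
r=best(up,[R(YAW+90),R(YAW-90)])
robot.goto(up,r); robot.move_gripper(.75)
robot.servo_line(H,r,speed=.12); robot.move_gripper(0); print("w",robot.read_grip_width()*88,np.round(robot.read_force(),1))
for d in(.19,.206,.209,.211,.213,.215):
    robot.servo_line(H-d*by,r,speed=.05 if d<.2 else .02)
    F=np.round(robot.read_force(),1); p=(robot.read_position()-H)@by; print(d,p,F)
    if abs(F@by)>15: break
robot.dwell(.3)
robot.move_gripper(.75); P=np.array(robot.read_position()); robot.servo_line([*P[:2],.26],r,speed=.1)
robot.goto([.35,.1,.35],r)
from bottle import look
for n in("top","side"):
    p,W=cloud(n); cv2.imwrite(f"pics/{n}_end.png",p[:,:,::-1])
    q=W-DECK;u=q@bx;v=q@by
    m=(v>-.02)&(v<.1)&(abs(u)<.05)&(q[...,2]>.07); print(n,"handle v",np.median(v[m]),m.sum())
    m=(abs(u)<.09)&(v>-.42)&(v<-.01)&(q[...,2]>.082)
    k,l=cv2.connectedComponents(m.astype(np.uint8))
    for i in range(1,k):
        mm=l==i
        if mm.sum()>30: print("bottle",[np.round(z) for z in rect(np.stack([u[mm],v[mm]],1))[:2]])
print(robot.read_t())
a=cv2.imread('pics/top_end.png')[100:300,130:440];b=cv2.imread('pics/side_end.png')
cv2.imwrite('pics/c_end.png',np.vstack([cv2.resize(a,(465,300)),cv2.resize(b[100:384,100:420],(465,300))]))
```

```text
w 22.0752877711198 [-0.7  0.6 -0.5]
0.19 -0.18994136465523698 [-0.   1.9 -1.6]
0.206 -0.20643026664195774 [ 1.8 -0.6 -1.4]
0.209 -0.20915448564312455 [ 2.1  1.8 -2.2]
0.211 -0.20918804842013697 [-2.  11.7 -1.5]
0.213 -0.20921186251082907 [-5.8 21.4 -1.7]
top handle v 0.03785525108523141 174
bottle [array([   3., -209.]), array([42., 42.])]
bottle [array([  -2., -285.]), array([43., 40.])]
bottle [array([  -2., -368.]), array([42., 40.])]
bottle [array([  -1., -122.]), array([42., 40.])]
side handle v 0.02868717411178074 184
bottle [array([   2., -208.]), array([ 45., 205.])]
bottle [array([  -0., -373.]), array([41., 41.])]
82.6833
```

View pics/c_end.png

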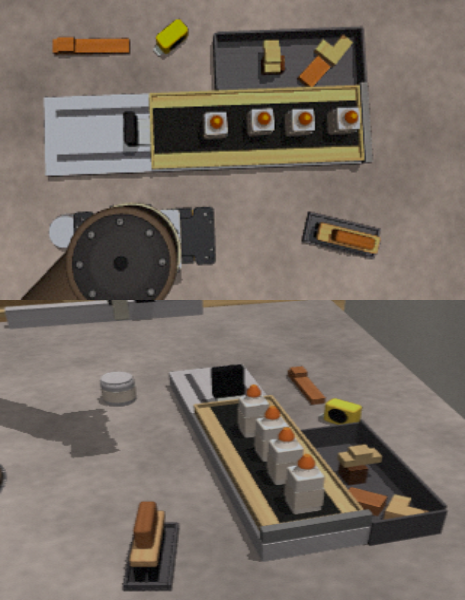

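The carrier is against the stop, since the force rose to 21 N with no further travel. All four bottles stand on the lane, the offcuts are in the box, and the brush stands in its rest at (340,238) in the crop. Handing in.

```bash
python3 -c "
from rig import robot
print(robot.job_done(),robot.read_t())"
```

```text
the job is handed in; nothing more can be done
the job is handed in; nothing more can be done
```

The job is handed in, verdict not shown: the last pictures show the carrier against the end stop with all four bottles standing on the lane, all four offcuts in the catch box, and the brush in its rest.

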